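# Seat the index disc on its locating pin

## Task

On the indexing fixture, push the orange stud round with a fingertip until the notch in the rim of the aluminium disc stands over the steel pin that sticks out of the red lug. Then press the black hub straight down until the disc is fully home on the fixture with the pin in its notch, and leave it there, clear of everything. Only push and press: do not lift the disc, do not force it down onto the pin, and leave the other things on the bench where they are.

Things in the scene. Friction and masses are not known exactly. Their poses are not given: they have to be found in the camera images.
- spindle (a point): The fixture: a plywood board (180 x 160 mm, 18 mm thick) fixed on the bench, with an upright spindle. This point is on the spindle's axis, on the board's top face (18 mm above the bench); z is up, x points horizontally from the spindle along the pin to the red lug. Round the spindle is a dark steel flange, radius 30 mm, 7 mm high, on which the disc lands when home.
- pin (a point): A fixed horizontal round steel pin, 10 mm diameter, that points from a red lug radially inwards at the spindle. This point is on its axis, 60 mm from the spindle axis, 30 mm above the bench; its rounded tip is 52 mm from the spindle axis. The red lug (16 x 34 mm) is 74 to 90 mm from the spindle axis, its top 38 mm above the bench.
- index_disc: Level aluminium disc on the spindle, radius 65 mm, 12 mm thick. Origin: centre of its underside, which at the start is 37 mm above the bench (top 49 mm), 2 mm above the pin. Its x axis points to its one notch. It turns either way without end, with light friction (1.5 N at the stud), and stays where it is left.
- notch (a point): Middle of the disc's notch, 60 mm from its centre, 6 mm above its underside. The notch runs from the rim in to 42 mm from the centre; its radial walls are 17 mm apart at the pin's tip, 21 mm at the rim; a yellow line on the disc leads to it. The disc goes down only with the notch over the pin (centred within 3.5 mm at the pin's tip), else it stops on the pin, 2 to 5 mm down.
- stud (a point): Orange finger stud standing on the disc opposite the notch, 48 mm from the disc's centre: 12 mm diameter, 26 mm high, its top 75 mm above the bench at the start. This point is at its middle, 13 mm above the disc's top. Pushing it sideways turns the disc.
- hub_top (a point): Centre of the top of the black hub in the middle of the disc: 32 mm diameter, 12 mm above the disc's top, 61 mm above the bench at the start and 49 mm when home. It does not turn. It goes down with the disc.
- press_hub (a joint): How far the hub and disc have been pressed down the spindle, in m: 0 at the start, 0.012 fully home (a hard stop), negative if pulled up. It moves stiffly (about 4 to 5 N to press it) and stays where it is left.
- wax_tin: Round green tin, 72 mm diameter, 34 mm high, beside the fixture. Loose bystander; the origin is the centre of its underside.
- pencil: Yellow pencil, 181 mm long, 8 mm thick, lying beside the fixture. Loose bystander; the origin is the centre of its underside.
- tape_measure: Yellow tape measure, 37 x 97 x 66 mm. Loose bystander; the origin is the centre of its underside.
- sanding_block: Brown sanding block, 64 x 112 x 32 mm. Loose bystander; the origin is the centre of its underside.
- offcut_1: Cube-shaped wood offcut, 64 mm. Loose bystander; the origin is the centre of its underside.
- block_pale: Pale wood block, 55 x 78 x 46 mm. Loose bystander; the origin is the centre of its underside.
Not all that is in view belongs to the job. What is meant by the part that bears spindle is not purple, and is the larger of those in its own colour.

How it is judged:
By the outcome, as a careful person would: the job done as asked, in the order asked, and still so for the second after the job is handed in, with the robot touching nothing.
It also fails if it takes over 48 s, if anything falls off the work surface, if the arm or the gripper's body presses on something with over 40 N, if the wrist force passes 120 N, or if a joint passes its speed limit or range.

## Robot

A 6-joint arm with a two-finger parallel gripper is mounted at the origin on the work surface; the furniture and walls round the work are solid. World frame = base frame: x ahead of the robot, y to its left, z up, the work surface at z = 0. Lengths are in m, angles in degrees, forces in N, time in s.
With the tool pointing down it reaches from about 0.25 to 0.725 m from the base axis. Payload 9.7 kg.
Tool frame: the origin (TCP) lies at the very end of the fingers, on their centre line; the grasp point (between the pads) lies 19 mm behind it; y points along the fingers, x is the direction in which the jaws open and shut, and the axes are right-handed (so a half turn about y gives the same grasp; the last joint's range is limited). The gripper opens to 85 mm and grips with 20 to 120 N. Pads are 22 mm wide; open, the fingers measure 114 mm over their backs; the gripper's body (76 mm by 85 mm) begins 54 mm behind the grasp point. The pads swing forward as they close: fully open they stand 13 mm farther back than shut.
Start: joints at [-68.01, 4.979, 10.078, 95.1, 0, 90], TCP at [0.206, -0.51, 0.231] pointing down, gripper open.
Joint ranges: [-179.16, 179.16], [-48.56, 103.87], [-65.8, 70.77], [-126.05, 130.52], [-82.76, 87.17], [-180, 180]. Speed limits (degrees/s): [127.2, 127.2, 147.25, 180, 180, 180].

## Interface

Orientations are given as [roll, pitch, yaw] about the fixed x, y, z axes, in that order (R = Rz(yaw) Ry(pitch) Rx(roll)).
In Python, from workcell import bot gives the robot as it stands.
- The arm moves only by the shell command python3 -m jog 'ROWS' [FORCE]. ROWS is JSON, a list of rows, each a list of 7 numbers: the closure, from 0 (fully open) to 1 (shut), then the shift along the world's x, y, z in units of 25 mm (1.0 is 25 mm), then the turn, a rotation vector about the world's x, y, z in units of 5 degrees (1.0 is 5 degrees). A call has 1 to 5 rows; each row is the pose to reach, as a shift and turn from the pose commanded when the call began; what a row does not reach only later rows make up. A row lasts 1/10 s, in which the tool goes at most 50 mm and 8.59 degrees, less where a joint would pass 70% of its speed; a pose out of reach is approached as far as the arm can. A call with a gripper value outside its range is refused whole. The fingers move at their own pace and stop on an object; FORCE is the grip in N (left out, the last holds). Time passes only in rows, so rows that repeat a pose let the fingers close. It gives the time, the measured TCP pose, the force and the opening at its end, in the units of the state.
- bot.get_obs(): the state, without advancing time (a new reading comes with each control period).
- bot.camera(name): name is "side" or "top" or "wrist"; returns (picture, depth): 480x640x3 uint8, red, green, blue; 480x640 float32, m along the optical axis (not along the pixel's ray), 0 where there is no reading.
- bot.camera_model(name): a dict with "fx", "fy", "cx", "cy" (pixels), "rvec" (rotation vector, rad) and "tvec" (3), from world to camera coordinates, as OpenCV has them; the wrist camera has in their place "tool_from_camera" (4x4, takes a point from camera to tool coordinates, whose origin is the TCP and whose axes are the tool frame's). Camera axes: x right, y down, z forward; pixel columns grow to the right and rows downward; lengths in m; the calibration is good to about 2 mm. A picture is of the moment at which its call begins: read the wrist's pose just before it. camera_model takes no time and is no camera call.
- bot.job_done(): hands the job in, once; it reports no verdict.
Trained networks look in the newest picture that a camera, given by its name, has taken for a name from the list of things; names that differ only in an ending like _2 or _b are one class to them, and where a whole thing is asked for, a point or a joint stands for the part that bears it (a point fixed in the world has none). Each returns a list of dicts, best first, with "conf" (0 to 1); they miss things now and then, are a little off and sometimes report something else, mostly with a low value. They report only what shows in the picture. A call takes as long as a camera call. They do not tell look-alikes from the thing itself.
- bot.regions_of(camera, label): "pixels" (480x640 bool, what is visible of it) and "point" ([row, column] in pixels, amid what is visible of it).
The state is a dict: "time": time; "q": joint angles; "qd": joint speeds; "joint_efforts": joint torques, N m; "ee_pos": TCP position; "tcp_rot": TCP orientation; "wrist_force": force on the tool from outside, world axes, zero at the start; "torque": the same for the moment, N m; "opening": finger opening in m.
Only numpy, scipy, OpenCV 4.12 (cv2) and the standard library are available. Lean on these libraries where they do the work, as an engineer would, in place of code of your own. Each camera call takes 0.05 s, during which the arm holds its last target. There are 200 camera calls.

## Working session

There is one attempt and no reset: what is moved stays moved. The work goes in short steps, Python scripts to look and compute and a shell command to move; the robot and the scene stay as the last step left them, time stands still between calls to the robot, and variables do not carry over. Pictures are saved under pics/ and viewed, about 8 in all and at most 12, crops included, and the job is handed in when it is done.

```bash
ls; mkdir -p pics; cat > h.py <<'E'
import numpy as np, cv2
from workcell import bot
from scipy.spatial.transform import Rotation as Ro
def pts(name,depth,obs=None):
    m=bot.camera_model(name)
    v,u=np.mgrid[0:480,0:640]
    P=np.stack([(u-m['cx'])/m['fx']*depth,(v-m['cy'])/m['fy']*depth,depth],-1)
    if name=='wrist':
        T=np.array(m['tool_from_camera']); P=P@T[:3,:3].T+T[:3,3]
        R=Ro.from_euler('xyz',obs['tcp_rot'],degrees=True).as_matrix()
        return P@R.T+np.array(obs['ee_pos'])
    R=cv2.Rodrigues(np.array(m['rvec'],float))[0]
    return (P-np.array(m['tvec']).ravel())@R
def save(n,img): cv2.imwrite('pics/'+n+'.png',img[:,:,::-1])
E
python3 - <<'E'
from h import *
o=bot.get_obs(); print(o['time'],o['ee_pos'],o['tcp_rot'],o['opening'])
ims=[]
for c in ['top','side']:
    im,d=bot.camera(c); P=pts(c,d); save(c,im)
    for l in ['index_disc','stud','notch','hub_top','pin','spindle','press_hub']:
        try:
            for r in bot.regions_of(c,l)[:4]:
                p=r['pixels']&(d>0); q=P[p]
                print(c,l,round(r['conf'],2),np.round(r['point']),p.sum(),np.round(np.median(q,0),3),'zmax',np.round(np.percentile(q[:,2],95),3), np.round(np.ptp(q,axis=0),3))
        except Exception as e: print(c,l,e)
E
```

```text
pics
0.0 [ 0.20586069 -0.50976187  0.23058244] [-8.99995399e+01  7.64191291e-02 -6.80081209e+01] 0.08571281630519487
top index_disc 0.87 [197. 288.] 2039 [0.558 0.047 0.048] zmax 0.053 [0.128 0.129 0.067]
top index_disc 0.78 [269. 283.] 859 [0.361 0.064 0.032] zmax 0.037 [0.081 0.086 0.047]
top index_disc 0.58 [350. 436.] 2128 [ 0.195 -0.311  0.048] zmax 0.053 [0.127 0.131 0.07 ]
top stud 0.9 [196. 289.] 1982 [0.559 0.047 0.048] zmax 0.053 [0.128 0.126 0.06 ]
top stud 0.7 [343. 430.] 2038 [ 0.195 -0.311  0.048] zmax 0.053 [0.13  0.127 0.069]
top stud 0.68 [275. 278.] 867 [0.359 0.066 0.032] zmax 0.036 [0.084 0.084 0.042]
top notch 0.87 [193. 285.] 1986 [0.559 0.047 0.048] zmax 0.053 [0.132 0.126 0.067]
top notch 0.86 [271. 286.] 826 [0.361 0.064 0.032] zmax 0.036 [0.081 0.081 0.044]
top notch 0.7 [345. 432.] 2059 [ 0.195 -0.311  0.048] zmax 0.053 [0.132 0.133 0.068]
top hub_top 0.96 [273. 284.] 902 [0.361 0.064 0.032] zmax 0.039 [0.08  0.084 0.046]
top pin 0.75 [190. 293.] 4556 [0.562 0.043 0.023] zmax 0.053 [0.188 0.164 0.087]
top pin 0.71 [272. 286.] 2075 [0.364 0.063 0.017] zmax 0
[... 1732 characters left out ...]
 0.132 0.053]
side pin 0.67 [378. 194.] 7932 [ 0.211 -0.343  0.02 ] zmax 0.052 [0.19  0.192 0.08 ]
side pin 0.61 [249. 303.] 1560 [0.366 0.038 0.014] zmax 0.035 [0.131 0.139 0.053]
side pin 0.58 [257. 386.] 3658 [0.565 0.01  0.02 ] zmax 0.052 [0.18  0.217 0.077]
side spindle 0.93 [254. 305.] 1624 [0.367 0.038 0.014] zmax 0.035 [0.133 0.139 0.054]
side spindle 0.74 [381. 194.] 8013 [ 0.212 -0.343  0.02 ] zmax 0.051 [0.194 0.192 0.08 ]
side spindle 0.39 [258. 388.] 3720 [0.566 0.011 0.02 ] zmax 0.052 [0.187 0.251 0.079]
side press_hub 0.78 [366. 185.] 3541 [ 0.198 -0.326  0.049] zmax 0.061 [0.129 0.178 0.081]
side press_hub 0.56 [243. 300.] 653 [0.36  0.053 0.033] zmax 0.04 [0.084 0.124 0.052]
```

View pics/top.png

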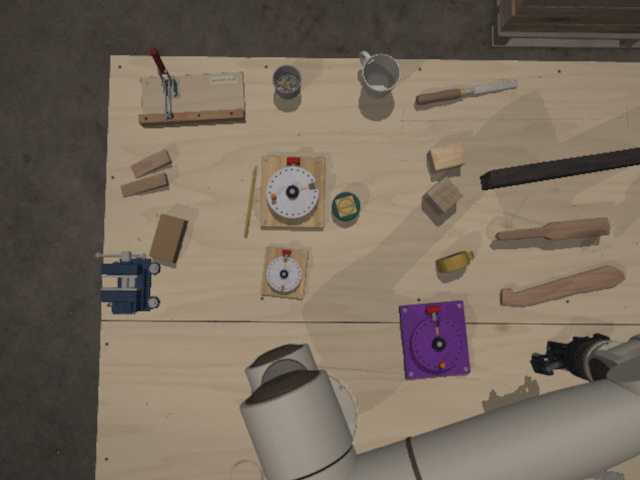

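View pics/side.png

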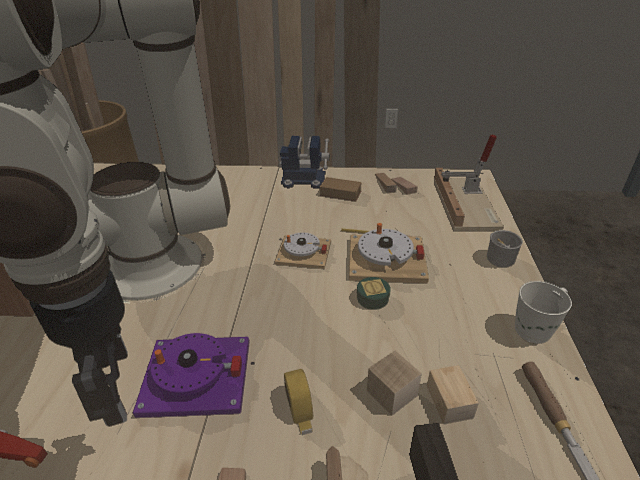

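The top view shows the plywood fixtures. The larger one is at px (292,191): red lug at (293,161), stud at (274,198) and notch at about (313,186). The small plywood fixture and the purple one are decoys. I'll now measure the large one's features.

```bash
cat >> h.py <<'E'
def feats(c,im,P,ctr=(0.558,0.047)):
    hsv=cv2.cvtColor(im,cv2.COLOR_RGB2HSV); H,S,V=[hsv[...,i].astype(int) for i in range(3)]
    near=np.hypot(P[...,0]-ctr[0],P[...,1]-ctr[1])<0.1
    z=P[...,2]
    M={'hub':near&(V<70)&(z>0.04)&(z<.075)&(np.hypot(P[...,0]-ctr[0],P[...,1]-ctr[1])<.03),
       'stud':near&(S>150)&(H>6)&(H<16)&(V>120)&(z>.03),
       'lug':near&(S>150)&((H<5)|(H>174))&(z>.02)}
    M['disc']=near&(abs(z-.049)<.004)&(np.hypot(P[...,0]-ctr[0],P[...,1]-ctr[1])<.075)
    for k,m in M.items():
        if m.sum()<4: print(c,k,'none'); continue
        q=P[m]; mid=(q.min(0)+q.max(0))/2
        t=q[q[:,2]>np.percentile(q[:,2],95)-.004]
        print(c,k,m.sum(),'mid',mid.round(4),'med',np.median(q,0).round(4),'topmean',t.mean(0).round(4),'ext',np.ptp(q,axis=0).round(3))
E
python3 - <<'E'
from h import *
for c in ['top','side']:
    im,d=bot.camera(c); P=pts(c,d); feats(c,im,P)
    if c=='top':
        cr=cv2.resize(im[150:236,250:336],None,fx=6,fy=6,interpolation=cv2.INTER_CUBIC); 
    else: cr2=cv2.resize(im[215:290,335:440],None,fx=5,fy=5,interpolation=cv2.INTER_CUBIC)
save('crop',cr)
E
```

```text
top hub 102 mid [0.5596 0.0437 0.0568] med [0.5579 0.0434 0.059 ] topmean [0.5604 0.0444 0.062 ] ext [0.027 0.029 0.02 ]
top stud 14 mid [0.5467 0.0893 0.0675] med [0.5466 0.0886 0.0737] topmean [0.5462 0.0897 0.0767] ext [0.008 0.009 0.024]
top lug 72 mid [0.6417 0.0427 0.0335] med [0.6412 0.0428 0.0357] topmean [0.6415 0.0418 0.0397] ext [0.013 0.03  0.017]
top disc 1613 mid [0.561  0.0453 0.049 ] med [0.5593 0.046  0.0485] topmean [0.5585 0.0465 0.05  ] ext [0.127 0.126 0.008]
side hub 104 mid [0.559  0.0397 0.0556] med [0.5585 0.0335 0.0599] topmean [0.56   0.0388 0.0608] ext [0.028 0.032 0.016]
side stud 11 mid [0.5459 0.0874 0.0641] med [0.548  0.087  0.0741] topmean [0.5467 0.0878 0.0743] ext [0.01  0.012 0.023]
side lug 43 mid [0.6419 0.0392 0.0362] med [0.6414 0.0392 0.0378] topmean [0.6415 0.0405 0.0378] ext [0.013 0.032 0.01 ]
side disc 1316 mid [0.5606 0.0402 0.049 ] med [0.5588 0.0327 0.049 ] topmean [0.5605 0.0375 0.0493] ext [0.129 0.131 0.008]
```

View pics/crop.png

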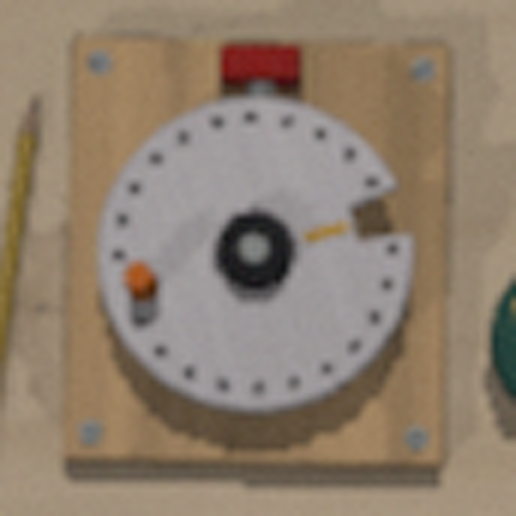

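Large fixture: centre about (0.560, 0.044), pin direction about -1°, stud at about 107°. So it needs about +72° CCW. I'll move above it with the fingers shut.

```bash
python3 -m jog '[[1,1,1.6,0,0,0,0],[1,2,3.2,0,0,0,0],[1,3,4.8,0,0,0,0],[1,4,6.4,0,0,0,0],[1,5,8,0,0,0,0]]' 30; python3 -m jog '[[1,1,1.6,0,0,0,0],[1,2,3.2,0,0,0,0],[1,3,4.8,0,0,0,0],[1,4,6.4,0,0,0,0],[1,5,8,0,0,0,0]]'; python3 -m jog '[[1,1,1.6,0,0,0,0],[1,2,3.2,0,0,0,0],[1,3,4.8,0,0,0,0],[1,4,6,0,0,0,0],[1,4.2,6,0,0,0,0]]'
python3 - <<'E'
from h import *
o=bot.get_obs(); print(o['time'],o['ee_pos'],o['tcp_rot'],o['q'],o['wrist_force'],o['opening'])
im,d=bot.camera('wrist'); P=pts('wrist',d,o); save('w1',im); feats('wrist',im,P,(.56,.044))
E
```

```text
time: 1.4
ee_pos: [0.3315, -0.3084, 0.2314]
tcp_rot: [-90.0, -0.0, -68.0]
wrist_force: [1.0, -1.5, -0.3]
opening: 0.0124
time: 1.9
ee_pos: [0.4566, -0.1081, 0.2316]
tcp_rot: [-90.0, -0.0, -68.0]
wrist_force: [0.8, -1.3, 0.7]
opening: 0.0
time: 2.4
ee_pos: [0.5625, 0.0435, 0.2302]
tcp_rot: [-90.0, 0.0, -67.8]
wrist_force: [-0.4, -0.5, -0.7]
opening: 0.0002
2.4 [0.56250359 0.04349586 0.23016306] [-9.00308230e+01  4.92404390e-02 -6.77855489e+01] [4.40270577e+00 6.97872709e+00 1.21233367e+01 9.51890174e+01
 3.74517120e-02 1.62188227e+02] [-0.37461801 -0.50741801 -0.69142821] 0.0001914753529302344
wrist hub 964 mid [0.5601 0.046  0.0573] med [0.5623 0.0466 0.0615] topmean [0.5605 0.0461 0.0615] ext [0.031 0.031 0.014]
wrist stud 148 mid [0.5894 0.0863 0.2125] med [0.5462 0.0914 0.0756] topmean [0.5468 0.0912 0.0777] ext [0.097 0.02  0.322]
wrist lug 699 mid [0.6056 0.0467 0.2043] med [0.642  0.0457 0.0385] topmean [0.6418 0.0457 0.0408] ext [0.087 0.059 0.338]
wrist disc 15906 mid [0.559  0.0458 0.049 ] med [0.5643 0.0491 0.0497] topmean [0.5627 0.0481 0.0497] ext [0.131 0.13  0.008]
```

View pics/w1.png

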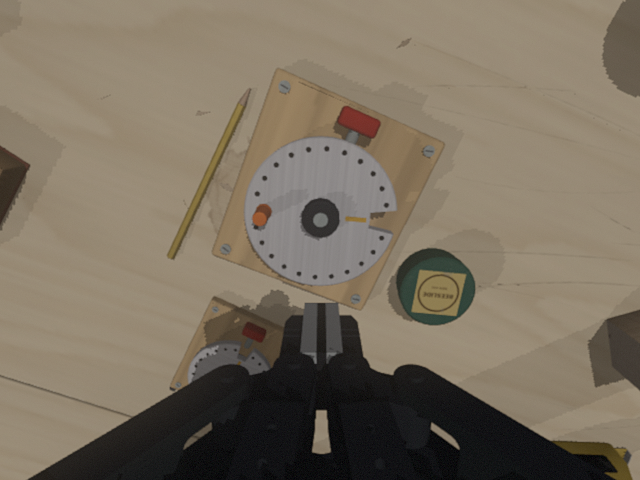

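The wrist view agrees: hub at px (320,218), stud at (261,215), notch at (380,220), pin at (352,138). Stud is at about 107°, lug at about 0°. Next I descend behind the stud (on the +x side) and compute the arc rows.

```bash
python3 -m jog '[[1,0.32,2.18,0,0,0,0],[1,0.32,2.18,-2,0,0,0],[1,0.32,2.18,-4,0,0,0],[1,0.32,2.18,-6,0,0,0],[1,0.32,2.18,-6.8,0,0,0]]'; python3 -m jog '[[1,0,0,0,0,0,0],[1,0,0,0,0,0,0]]'
python3 - <<'E'
from h import *
o=bot.get_obs(); p=np.array(o['ee_pos']); print(p)
C=np.array([.560,.045]); v=p[:2]-C; a0=np.degrees(np.arctan2(v[1],v[0])); r0=np.hypot(*v); print(a0,r0)
pr=p[:2]; a=a0
for call in range(3):
    base=pr.copy()
    for k in range(5):
        a+=5.5; r=r0+(.051-r0)*min(1,(a-a0)/20); pr=C+r*np.array([np.cos(np.radians(a)),np.sin(np.radians(a))])
        print(call,round(a,1),np.round((pr-base)/.025,2),round((k+1)*.98,2))
E
```

```text
time: 2.95
ee_pos: [0.566, 0.0931, 0.0564]
tcp_rot: [-90.3, 0.1, -68.1]
wrist_force: [-0.3, -0.1, 0.1]
opening: 0.0002
time: 3.15
ee_pos: [0.5691, 0.0938, 0.0625]
tcp_rot: [-90.0, -0.0, -68.1]
wrist_force: [-0.2, -0.1, 0.3]
opening: -0.0003
[0.56907635 0.09377584 0.0625453 ]
79.45880105939328 0.04961313446254118
0 85.0 [-0.19  0.04] 0.98
0 90.5 [-0.38  0.06] 1.96
0 96.0 [-0.57  0.07] 2.94
0 101.5 [-0.77  0.05] 3.92
0 107.0 [-0.96  0.  ] 4.9
1 112.5 [-0.18 -0.07] 0.98
1 118.0 [-0.36 -0.15] 1.96
1 123.5 [-0.53 -0.25] 2.94
1 129.0 [-0.69 -0.36] 3.92
1 134.5 [-0.83 -0.5 ] 4.9
2 140.0 [-0.13 -0.14] 0.98
2 145.5 [-0.25 -0.3 ] 1.96
2 151.0 [-0.35 -0.47] 2.94
2 156.5 [-0.44 -0.64] 3.92
2 162.0 [-0.51 -0.82] 4.9
```

```bash
python3 -m jog '[[1,-0.19,0.04,0,0,0,0.98],[1,-0.38,0.06,0,0,0,1.96],[1,-0.57,0.07,0,0,0,2.94],[1,-0.77,0.05,0,0,0,3.92],[1,-0.96,0,0,0,0,4.9]]'; python3 -m jog '[[1,-0.18,-0.07,0,0,0,0.98],[1,-0.36,-0.15,0,0,0,1.96],[1,-0.53,-0.25,0,0,0,2.94],[1,-0.69,-0.36,0,0,0,3.92],[1,-0.83,-0.5,0,0,0,4.9]]'; python3 -m jog '[[1,-0.13,-0.14,0,0,0,0.98],[1,-0.25,-0.3,0,0,0,1.96],[1,-0.35,-0.47,0,0,0,2.94],[1,-0.35,-0.47,0,0,0,2.94],[1,-0.35,-0.47,0,0,0,2.94]]'
python3 - <<'E'
from h import *
o=bot.get_obs(); p=np.array(o['ee_pos']);C=np.array([.560,.045]);v=p[:2]-C; print(o['time'],p,np.degrees(np.arctan2(v[1],v[0])),np.hypot(*v))
for c in ['top','side','wrist']:
    im,d=bot.camera(c); feats(c,im,pts(c,d,o),(.56,.045)); save(c+'2',im)
    if c=='top': top=im
    if c=='side': side=im
w=cv2.resize(im,(400,300)); s=cv2.resize(side[205:295,325:445],(400,300),interpolation=cv2.INTER_CUBIC); t=cv2.resize(top[146:236,235:355],(400,300),interpolation=cv2.INTER_CUBIC)
save('m2',np.vstack([np.hstack([t,s]),np.hstack([w,w*0])]))
E
```

```text
time: 3.65
ee_pos: [0.5464, 0.0945, 0.0644]
tcp_rot: [-89.8, -0.2, -43.3]
wrist_force: [0.9, 0.7, -0.8]
opening: 0.0003
time: 4.15
ee_pos: [0.5254, 0.0822, 0.0644]
tcp_rot: [-89.8, -0.2, -18.8]
wrist_force: [-0.8, 4.0, 1.3]
opening: -0.0001
time: 4.65
ee_pos: [0.5165, 0.0701, 0.0632]
tcp_rot: [-90.0, -0.2, -4.5]
wrist_force: [-0.4, -1.2, -0.1]
opening: -0.0002
4.65 [0.51648672 0.07011283 0.06318673] 150.0094499868091 0.05024002122599724
top hub none
top stud none
top lug none
top disc 411 mid [0.5615 0.0019 0.049 ] med [0.5571 0.0024 0.0481] topmean [0.5572 0.0021 0.0497] ext [0.113 0.039 0.008]
side hub 111 mid [0.5591 0.0423 0.0559] med [0.5583 0.0327 0.0599] topmean [0.5598 0.0398 0.061 ] ext [0.028 0.034 0.016]
side stud 9 mid [0.5133 0.0501 0.0663] med [0.5141 0.0506 0.0745] topmean [0.5135 0.0491 0.0765] ext [0.008 0.014 0.025]
side lug 43 mid [0.6417 0.0393 0.0379] med [0.6415 0.0391 0.0381] topmean [0.6419 0.0389 0.0384] ext [0.012 0.034 0.006]
side disc 1294 mid [0.5607 0.041  0.0489] med [0.5609 0.0302 0.049 ] topmean [0.5603 0.0354 0.0492] ext [0.129 0.131 0.008]
wrist hub 2771 mid [0.556  0.0425 0.0568] med [0.5595 0.0544 0.062 ] topmean [0.5606 0.0522 0.0622] ext [0.048 0.038 0.015]
wrist stud none
wrist lug 2417 mid [0.5998 0.0455 0.0701] med [0.64   0.0501 0.0393] topmean [0.6403 0.0466 0.0394] ext [0.099 0.033 0.096]
wrist disc 31348 mid [0.5598 0.0488 0.049 ] med [0.5728 0.0749 0.0506] topmean [0.5695 0.0706 0.0506] ext [0.13  0.123 0.008]
```

View pics/m2.png

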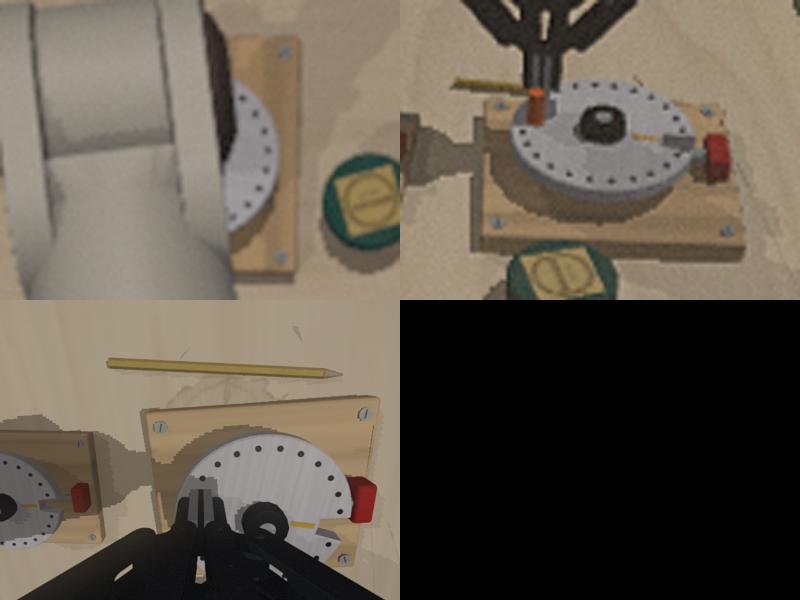

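Side view: the notch is about 8–10° short of the pin. I'll push about 8° more, back off, rise and look.

```bash
python3 -m jog '[[1,-0.06,-0.12,0,0,0,0.7],[1,-0.12,-0.25,0,0,0,1.4],[1,-0.12,-0.25,0,0,0,1.4],[1,-0.12,-0.25,0,0,0,1.4]]'; python3 -m jog '[[1,0,0.3,0,0,0,0],[1,0,0.3,1.5,0,0,0],[1,0.4,0,3,0,0,0],[1,1.2,-0.4,4.8,0,0,0],[1,1.9,-0.76,6.7,0,0,0]]';python3 -m jog '[[1,0,0,0,0,0,0],[1,0,0,0,0,0,0],[1,0,0,0,0,0,0]]'
python3 - <<'E'
from h import *
o=bot.get_obs(); print(o['time'],o['ee_pos'],o['tcp_rot'],o['wrist_force'])
im,d=bot.camera('wrist');P=pts('wrist',d,o); feats('wrist',im,P,(.56,.045)); save('w3',im)
# yellow line
hsv=cv2.cvtColor(im,cv2.COLOR_RGB2HSV); m=(hsv[...,0]>15)&(hsv[...,0]<28)&(hsv[...,1]>140)&(abs(P[...,2]-.05)<.006)&(np.hypot(P[...,0]-.56,P[...,1]-.045)<.045)
q=P[m]; print('line',m.sum(),q.mean(0))
E
```

```text
time: 5.2
ee_pos: [0.5126, 0.0641, 0.0614]
tcp_rot: [-90.0, -0.0, 2.6]
wrist_force: [0.4, -0.6, 0.6]
opening: 0.0002
time: 5.7
ee_pos: [0.5596, 0.0456, 0.2287]
tcp_rot: [-90.0, 0.0, 2.6]
wrist_force: [1.6, -0.0, 0.1]
opening: 0.0001
time: 6.0
ee_pos: [0.5589, 0.0457, 0.2259]
tcp_rot: [-90.0, 0.1, 2.7]
wrist_force: [0.6, -0.6, 0.6]
opening: 0.0
6.0 [0.55885598 0.04570319 0.22585882] [-90.00295177   0.12367221   2.67096086] [ 0.56074013 -0.63966238  0.60273536]
wrist hub 971 mid [0.5597 0.0461 0.056 ] med [0.5595 0.0486 0.0616] topmean [0.5595 0.0467 0.0616] ext [0.03  0.031 0.015]
wrist stud 149 mid [0.5125 0.0496 0.0748] med [0.5121 0.0497 0.0755] topmean [0.5122 0.0497 0.0755] ext [0.01  0.011 0.005]
wrist lug 541 mid [0.5854 0.0796 0.2024] med [0.6415 0.0461 0.0387] topmean [0.6402 0.0462 0.0433] ext [0.126 0.1   0.334]
wrist disc 16292 mid [0.5591 0.0456 0.049 ] med [0.5583 0.0544 0.0497] topmean [0.5584 0.0493 0.0497] ext [0.129 0.13  0.008]
line 64 [0.58984123 0.04340837 0.05012591]
```

View pics/w3.png

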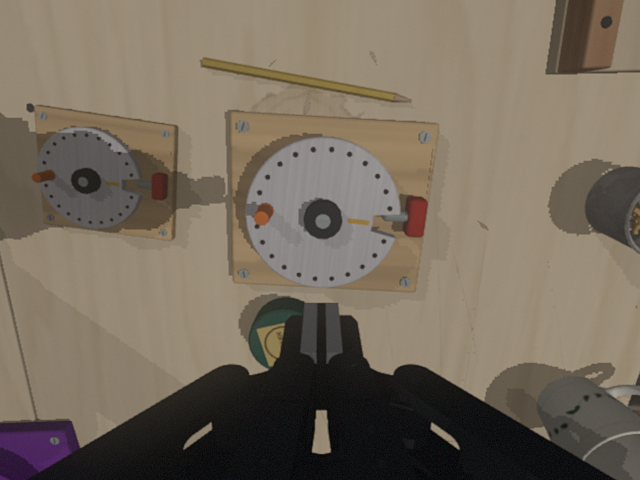

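Stud is at about 176°, the yellow line at about -5° and the lug at about -0.2°. In the image the notch sits slightly below the pin, so about 4.5° more CCW is needed. I'll re-descend behind the stud.

```bash
python3 -m jog '[[1,-1.88,1.04,-1.5,0,0,0],[1,-1.88,1.04,-3.3,0,0,0],[1,-1.88,1.04,-5,0,0,0],[1,-1.88,1.04,-6,0,0,0],[1,-1.88,1.04,-6.5,0,0,0]]'; python3 -m jog '[[1,0,0,0,0,0,0],[1,0,0,0,0,0,0],[1,0,0,0,0,0,0]]'
```

```text
time: 6.55
ee_pos: [0.5096, 0.0714, 0.0609]
tcp_rot: [-90.0, 0.3, 2.7]
wrist_force: [0.6, 0.3, 0.3]
opening: -0.0001
time: 6.85
ee_pos: [0.5134, 0.0714, 0.0665]
tcp_rot: [-90.0, -0.1, 2.7]
wrist_force: [0.7, -0.2, -0.3]
opening: -0.0002
```

```bash
python3 -m jog '[[1,-0.03,-0.15,-0.12,0,0,0],[1,-0.06,-0.3,-0.12,0,0,0],[1,-0.08,-0.44,-0.12,0,0,0],[1,-0.08,-0.44,-0.12,0,0,0],[1,-0.08,-0.44,-0.12,0,0,0]]'; python3 -m jog '[[1,0,0.3,0,0,0,0],[1,0,0.3,1.5,0,0,0],[1,0.4,0,3,0,0,0],[1,1.2,-0.4,4.8,0,0,0],[1,1.9,-0.6,6.6,0,0,0]]';python3 -m jog '[[1,0,0,0,0,0,0],[1,0,0,0,0,0,0],[1,0,0,0,0,0,0]]'
python3 - <<'E'
from h import *
o=bot.get_obs(); print(o['time'],o['ee_pos'],o['tcp_rot'],o['wrist_force'])
im,d=bot.camera('wrist');P=pts('wrist',d,o); feats('wrist',im,P,(.56,.045)); save('w4',cv2.resize(im[120:310,220:450],None,fx=3,fy=3,interpolation=cv2.INTER_CUBIC))
hsv=cv2.cvtColor(im,cv2.COLOR_RGB2HSV); m=(hsv[...,0]>15)&(hsv[...,0]<28)&(hsv[...,1]>140)&(abs(P[...,2]-.05)<.006)&(np.hypot(P[...,0]-.56,P[...,1]-.045)<.045)
q=P[m]; print('line',m.sum(),q.mean(0))
E
```

```text
time: 7.35
ee_pos: [0.5104, 0.0601, 0.0619]
tcp_rot: [-90.0, -0.0, 2.7]
wrist_force: [0.6, -0.5, -0.4]
opening: -0.0
time: 7.85
ee_pos: [0.5581, 0.0454, 0.2284]
tcp_rot: [-90.0, 0.0, 2.7]
wrist_force: [1.5, -0.0, 0.0]
opening: 0.0004
time: 8.15
ee_pos: [0.5573, 0.0457, 0.2254]
tcp_rot: [-90.0, 0.1, 2.7]
wrist_force: [-0.5, 0.6, -0.2]
opening: 0.0
8.15 [0.55731611 0.04567579 0.22538756] [-90.00230269   0.12231846   2.70650687] [-0.46413455  0.62990362 -0.15771747]
wrist hub 976 mid [0.5597 0.0461 0.0566] med [0.5592 0.0485 0.0616] topmean [0.5595 0.0467 0.0616] ext [0.03  0.03  0.015]
wrist stud 148 mid [0.53   0.0851 0.2101] med [0.5122 0.0456 0.0755] topmean [0.5123 0.0462 0.0775] ext [0.046 0.089 0.317]
wrist lug 528 mid [0.5857 0.0796 0.2026] med [0.6418 0.046  0.0387] topmean [0.6409 0.046  0.0418] ext [0.126 0.1   0.332]
wrist disc 16318 mid [0.559  0.0456 0.049 ] med [0.5582 0.0544 0.0497] topmean [0.5583 0.0493 0.0497] ext [0.128 0.129 0.008]
line 66 [0.58963393 0.04595896 0.05008898]
```

View pics/w4.png

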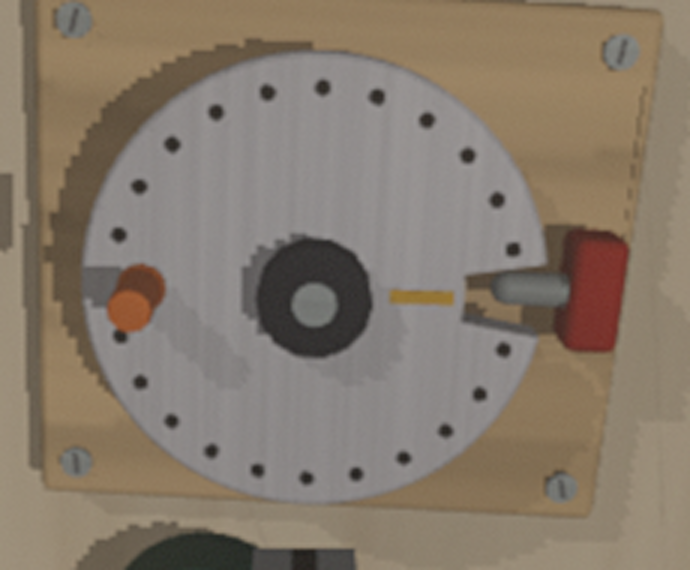

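Stud 180°, yellow line 0°, lug 0°. In the picture the pin (505,288) lies in the notch (centre about 300) once I allow about 15 px of parallax. Aligned. Next I go over the hub and press gradually.

```bash
python3 -m jog '[[1,0.1,0,-1.5,0,0,0],[1,0.1,0,-3.2,0,0,0],[1,0.1,0,-4.8,0,0,0],[1,0.1,0,-5.6,0,0,0],[1,0.1,0,-6,0,0,0]]'; python3 -m jog '[[1,0,0,0,0,0,0],[1,0,0,0,0,0,0],[1,0,0,0,0,0,0]]'
```

```text
time: 8.7
ee_pos: [0.558, 0.0454, 0.0731]
tcp_rot: [-90.0, 0.3, 2.7]
wrist_force: [-0.1, -0.4, -0.6]
opening: -0.0003
time: 9.0
ee_pos: [0.5611, 0.0454, 0.0783]
tcp_rot: [-90.0, -0.1, 2.7]
wrist_force: [0.3, 0.4, 0.2]
opening: 0.0
```

```bash
python3 -m jog '[[1,-0.04,0.02,-0.2,0,0,0],[1,-0.04,0.02,-0.4,0,0,0],[1,-0.04,0.02,-0.6,0,0,0],[1,-0.04,0.02,-0.6,0,0,0]]'; python3 -m jog '[[1,0,0,-0.06,0,0,0],[1,0,0,-0.12,0,0,0],[1,0,0,-0.18,0,0,0],[1,0,0,-0.24,0,0,0],[1,0,0,-0.24,0,0,0]]'
```

```text
time: 9.4
ee_pos: [0.5591, 0.0458, 0.061]
tcp_rot: [-90.0, 0.0, 2.7]
wrist_force: [-0.2, -0.5, -0.5]
opening: -0.0001
time: 9.9
ee_pos: [0.5593, 0.0458, 0.0556]
tcp_rot: [-90.0, 0.0, 2.7]
wrist_force: [-1.3, -0.5, 3.0]
opening: -0.0003
```

```bash
python3 -m jog '[[1,0,0,-0.04,0,0,0],[1,0,0,-0.08,0,0,0],[1,0,0,-0.12,0,0,0],[1,0,0,-0.12,0,0,0]]'; python3 -m jog '[[1,0,0,-0.04,0,0,0],[1,0,0,-0.08,0,0,0],[1,0,0,-0.1,0,0,0],[1,0,0,-0.1,0,0,0]]'
```

```text
time: 10.3
ee_pos: [0.5593, 0.0458, 0.0525]
tcp_rot: [-90.0, 0.0, 2.7]
wrist_force: [-1.0, -0.2, 2.7]
opening: 0.0004
time: 10.7
ee_pos: [0.5593, 0.0458, 0.0501]
tcp_rot: [-90.0, 0.0, 2.7]
wrist_force: [-1.7, 0.2, 2.5]
opening: -0.0004
```

Still moving freely at about 3 N, now at 50.1 mm. I'll continue to the hard stop.

```bash
python3 -m jog '[[1,0,0,-0.03,0,0,0],[1,0,0,-0.06,0,0,0],[1,0,0,-0.06,0,0,0]]'; python3 -m jog '[[1,0,0,-0.03,0,0,0],[1,0,0,-0.06,0,0,0],[1,0,0,-0.06,0,0,0]]'
```

```text
time: 11.0
ee_pos: [0.5594, 0.0458, 0.049]
tcp_rot: [-90.0, -0.0, 2.7]
wrist_force: [-3.9, -0.9, 7.6]
opening: -0.0001
time: 11.3
ee_pos: [0.5595, 0.0458, 0.0489]
tcp_rot: [-90.0, -0.1, 2.7]
wrist_force: [-7.9, -0.5, 16.0]
opening: -0.0
```

Hard stop reached at 48.9 mm with 16 N. I'll retract straight up and check.

```bash
python3 -m jog '[[1,0,0,0.12,0,0,0],[1,0,0,0.6,0,0,0],[1,0,0,2,0,0,0],[1,0,0,4,0,0,0],[1,0,0,6,0,0,0]]'; python3 -m jog '[[1,0,0,1.2,0,0,0],[1,0,0,1.2,0,0,0],[1,0,0,1.2,0,0,0]]'
python3 - <<'E'
from h import *
o=bot.get_obs(); print(o['time'],o['ee_pos'],o['wrist_force'])
im,d=bot.camera('wrist');P=pts('wrist',d,o)
r=np.hypot(P[...,0]-.5595,P[...,1]-.046)
for n,a,b in [('hub',0,.013),('disc',.02,.035)]: print(n,np.median(P[...,2][r*(1)<b] if a==0 else P[...,2][(r>a)&(r<b)]))
feats('wrist',im,P,(.5595,.046))
im2,d2=bot.camera('side'); P2=pts('side',d2); r=np.hypot(P2[...,0]-.5595,P2[...,1]-.042); print('side disc z',np.median(P2[...,2][(r>.022)&(r<.035)]))
a=cv2.resize(im[120:310,220:450],(400,330),interpolation=cv2.INTER_CUBIC); b=cv2.resize(im2[215:290,340:435],(400,330),interpolation=cv2.INTER_CUBIC)
save('fin',np.hstack([a,b]))
E
```

```text
time: 11.8
ee_pos: [0.5589, 0.0458, 0.1989]
tcp_rot: [-90.0, 0.0, 2.7]
wrist_force: [1.3, 0.6, 0.6]
opening: -0.0003
time: 12.1
ee_pos: [0.5598, 0.0459, 0.2279]
tcp_rot: [-90.0, -0.1, 2.7]
wrist_force: [-0.6, -0.1, -0.9]
opening: 0.0
12.1 [0.55983806 0.04588518 0.22793838] [-0.58280568 -0.14853866 -0.86661903]
hub 0.26628641795245045
disc 0.2892712105760342
wrist hub 734 mid [0.5594 0.0462 0.046 ] med [0.559  0.05   0.0494] topmean [0.5594 0.0474 0.0495] ext [0.031 0.03  0.012]
wrist stud 135 mid [0.5309 0.0851 0.2158] med [0.5119 0.0458 0.0633] topmean [0.5123 0.0463 0.0656] ext [0.049 0.089 0.311]
wrist lug 530 mid [0.6018 0.0796 0.2036] med [0.6415 0.0461 0.0387] topmean [0.6413 0.0461 0.0398] ext [0.093 0.1   0.335]
wrist disc 817 mid [0.5406 0.0454 0.049 ] med [0.5581 0.0485 0.0495] topmean [0.5576 0.0468 0.0495] ext [0.068 0.032 0.008]
side disc z 0.3848513587161586
```

View pics/fin.png

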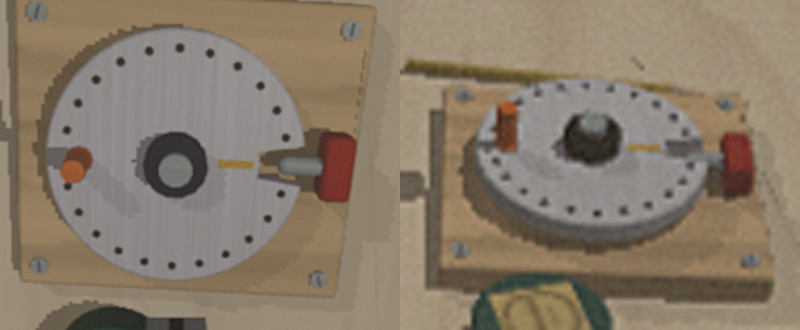

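Wrist camera: hub top at 49.4 mm, stud top at 63 mm (both 12 mm lower), the pin in the notch (about (300,165)) and the arm clear.

```bash
python3 -c "
from workcell import bot
print(bot.job_done())"
```

```text
the job is handed in; nothing more can be done
None
```

The disc is fully home on the large plywood fixture with the pin in its notch, and I handed the job in at about 12 s.

- **Turning:** I pushed the orange stud round by about 73°. The first push fell roughly 4.5° short, so I backed off, looked and pushed again. Before pressing, the stud stood at 180°, the yellow line at 0° and the pin at 0°.
- **Pressing:** I pressed the hub straight down at about 3 N. It reached a firm stop at 48.9 mm, where the force rose to 16 N, and I then went straight up.
- **Final checks:** From the wrist camera, the hub top is at 49.4 mm and the stud top at about 63 mm, both 12 mm lower than at the start. The pin shows in the notch and the gripper is well clear. Nothing shows as disturbed in the views taken; I did not re-measure the loose items.
- **Checks that failed:** The last height readings over a ring mask (0.27, 0.29 and 0.38 m) were useless. The mask also picked up pixels that are not on the disc, so I relied on the colour-based readings and the picture instead.

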